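# Lock the service hatch of the analyser

### The job

The service hatch on top of the analyser stands slightly ajar: set the closed fingertips in the slot of its orange quarter-turn fastener, press the hatch down shut, and while it is down turn the fastener clockwise as far as it goes, so that the pointer meets the green mark and the hatch stays locked when you let go. Only push gently with the fingertips: do not grip anything, do not raise the hatch, leave the glassware, bottles and spatula where they are, and finish with the hand clear of everything.

Things in the scene. Friction and masses are not known exactly. Their poses are not given: they have to be found in the camera images.
- analyser: low benchtop analyser, fixed: off-white box 300 mm deep (its x), 420 mm wide (its y), 130 mm high, dark blue band on its front. Origin: centre of its underside, on the bench; x points from its front to its back, y to its left, z up. The grey service hatch lies on its top, right of the middle; the left part of the top is flat deck carrying two jars.
- hatch (a joint): angle of the service hatch (rad): 0 = shut flat (hard stop), positive = front edge raised. A gasket spring holds it ajar at 0.07 to 0.09 and lifts it again until it is locked; to shut it takes about 7 N of push down at the fastener. Locked and let go, it rests at 0.01 to 0.02.
- hinge (a point): middle of the hatch's hinge line, which is parallel to the analyser's y, at x = +120, y = -60, z = +130 mm in the analyser's frame. The hatch is a grey panel, 220 mm from this back edge to its front edge, 240 mm wide, 8 mm thick.
- fastener (a joint): turn of the fastener in the hatch (rad): 0 = open, 1.57 = locked (hard stops); clockwise from above locks. Starts at 0 to 0.35, stays where left; turning takes 0.05 to 0.2 N m. With the hatch ajar its cam tongue strikes the keeper at about 1.0; with the hatch held down (within 3 mm at the fastener) the tongue passes under the keeper and then holds the hatch.
- slot (a point): centre of the floor of the fastener's finger slot, on the turning axis. Hatch shut, it lies at x = -35, y = -60, z = +140 mm in the analyser's frame; ajar, 11 to 14 mm higher. The slot is a straight groove with black floor, 40 mm wide, 14 mm deep, 96 mm long, right across the disc. The point's y axis runs along it and turns with it: along the analyser's y when open, its x when locked.
- pointer (a point): outer end of the white pointer bar on top of the fastener, 45 mm from its axis. The fastener is an orange disc, 96 mm across, set level (within 1 mm) in a fixed dark blue collar, 118 mm outside, 15 mm above the slot floor, which closes the slot's ends. The pointer is at the red mark on the collar (front) when open, at the green mark (left) when locked.
- amber_jar: bystander, leave alone: amber glass jar with black lid, 48 mm across and 65 mm high, standing on the rubber mat on the analyser's left deck. Origin: centre of its underside.
- pill_jar: bystander, leave alone: white plastic jar with red lid, 38 mm across and 50 mm high, standing on the rubber mat on the analyser's left deck. Origin: centre of its underside.
- beaker: bystander, leave alone: open glass beaker, 72 mm across and 90 mm high, on the bench left of the analyser. Origin: centre of its underside.
- reagent: bystander, leave alone: white plastic bottle with blue cap, 72 mm across and 150 mm high, on the bench right of the analyser. Origin: centre of its underside.
- dark_bottle: bystander, leave alone: amber glass bottle with red cap, 64 mm across and 130 mm high, on the bench left of the analyser. Origin: centre of its underside.
- spatula: bystander, leave alone: slim steel laboratory spatula, 160 mm long, 13 mm wide and 6 mm thick, lying flat on the bench right of the analyser. Origin: its middle, on the bench; x along it.
- dish: bystander, leave alone: shallow white ceramic dish, 80 mm across and 18 mm high, on the bench left of the analyser. Origin: centre of its underside.

How it is judged:
By the outcome, as a careful person would: the job done as asked, in the order asked, and still so for the second after the job is handed in, with the robot touching nothing.
It also fails if it takes over 40 s, if anything falls off the work surface, if the arm or the gripper's body presses on something with over 40 N, if the wrist force passes 120 N, or if a joint passes its speed limit or range.

### The arm

A 6-joint arm with a two-finger parallel gripper is mounted at the origin on the work surface. World frame = base frame: x ahead of the robot, y to its left, z up, the work surface at z = 0. Lengths are in m, angles in rad, forces in N, time in s.
With the tool pointing down it reaches from about 0.225 to 0.725 m from the base axis. Payload 3.1 kg.
Tool frame: the origin (TCP) lies on the centre line of the jaws, within the pads' length; the fingertips stand 14 mm ahead of it and the grasp point (between the pads) lies 5 mm behind it (manip.tip_reach is the distance from the TCP to the fingertips, in m); z points along the fingers, y is the direction in which the jaws open and shut (so a half turn about z gives the same grasp; the last joint's range is limited). The gripper opens to 85 mm and grips with 20 to 120 N. Pads are 22 mm wide; open, the fingers measure 114 mm over their backs; the gripper's body (76 mm by 85 mm) begins 54 mm behind the grasp point. The pads swing forward as they close: fully open they stand 13 mm farther back than shut.
Start: joints at [1.189, 0.048, 0.099, 1.622, 0, 1.443], TCP at [0.132, 0.508, 0.245] pointing down, gripper open.
Joint ranges: [-2.91, 2.91], [-0.99, 1.94], [-1.21, 1.42], [-2.12, 2.29], [-1.49, 1.47], [-3.14, 3.14]. Speed limits (rad/s): [2.79, 2.79, 3.14, 3.14, 3.14, 3.14].

### API

Orientations are given as a unit quaternion [w, x, y, z].
In Python, from bench import manip, imaging gives the robot as it stands.
- The arm moves only by the tool jog_arm, never from a script. Its argument "targets" is one flat list of numbers, 6 for each row, row after row: the shift along the tool's x, y, z in cm, then the turn, a rotation vector about the tool's x, y, z in rad. A call has 1 to 5 rows; each row shifts and turns the pose as measured when the row begins, along the tool's axes as they then stand; what a row does not reach is not made up. A row lasts 1/12 s, in which the tool goes at most 41.7 mm and 7.16 degrees, less where a joint would pass 70% of its speed; a pose out of reach is approached as far as the arm can. A call is refused whole if a number of a shift passes 4.17 or a number of a turn 0.125, either way. A call with a gripper value outside its range is refused whole. "gripper" is the opening, from 0 (shut) to 1 (fully open), set as the call begins (left out, the last holds). The fingers move at their own pace and stop on an object; "squeeze" is the grip in N (left out, the last holds). Time passes only in rows, so rows that do not move let the fingers close. It gives the time, the measured TCP pose, the force and the opening at its end, in the units of the state.
- manip.sense(): the state, without advancing time (a new reading comes with each control period).
- imaging.capture(name): name is "side" or "top"; returns a dict with "image" (384x512x3 uint8, red, green, blue), "fx", "fy", "cx", "cy" (pixels), "k1" (the pictures are not rectified: a ray, as slopes to the right and down, at radius r is drawn at 1 + k1 r^2 times it, then the intrinsics apply), "rvec" (rotation vector, rad) and "tvec" (3), from world to camera coordinates, as OpenCV has them. Camera axes: x right, y down, z forward; pixel columns grow to the right and rows downward; lengths in m; the calibration is good to about 2 mm. A picture is of the moment at which its call begins. There is no depth.
- manip.close_job(): hands the job in, once; it reports no verdict.
The state is a dict: "clock": time; "joints": joint angles; "qvel": joint speeds; "joint_torque": joint torques, N m; "position": TCP position; "orientation": TCP orientation; "wrist_force": force on the tool from outside, world axes, zero at the start; "moment": the same for the moment, N m; "finger_gap": finger opening in m.
Only numpy, scipy, OpenCV 4.12 (cv2) and the standard library are available. Lean on these libraries where they do the work, as an engineer would, in place of code of your own. Each camera call takes 0.05 s, during which the arm holds its last target.

## Working session

There is one attempt and no reset: what is moved stays moved. The work goes in short steps, Python scripts to look and compute and a tool call to move; the robot and the scene stay as the last step left them, time stands still between calls to the robot, and variables do not carry over. Pictures are saved under pics/ and viewed, and the job is handed in when it is done.

Besides the shell and the picture viewer there is one more tool, called after "Emit:" as name(argument=value, ...), one argument or row to a line, values as JSON. jog_arm: Moves the arm, as the interface text tells. Its arguments: {"type":"object","properties":{"targets":{"type":"array","items":{"type":"number"}},"gripper":{"type":"number"},"squeeze":{"type":"number"}},"required":["targets"]}

```bash
mkdir -p pics; ls
cat > h.py <<'E'
import numpy as np, cv2, pickle
from bench import manip, imaging
E
python3 - <<'E'
from h import *
for n in ("top","side"):
    c=imaging.capture(n); pickle.dump(c,open(n+"0.pkl","wb"))
    cv2.imwrite(f"pics/{n}0.png",cv2.resize(c["image"][:,:,::-1],(800,600),interpolation=cv2.INTER_CUBIC))
    print({k:v for k,v in c.items() if k!="image"})
print(manip.sense())
E
```

```text
pics
{'fx': 473.9125828557469, 'fy': 473.9125828557469, 'cx': 250.18321625271557, 'cy': 189.40312729931273, 'k1': 0.049550718633341706, 'rvec': array([ 2.17985913, -2.21950648,  0.05504168]), 'tvec': array([0.08008152, 0.56698162, 1.21928411])}
{'fx': 385.8576429311774, 'fy': 385.8576429311774, 'cx': 255.93301587769474, 'cy': 184.02151445361255, 'k1': -0.0599790317387918, 'rvec': array([ 2.21740455,  1.7369326 , -0.33336813]), 'tvec': array([-0.19474178, -0.47592898,  1.35343388])}
{'clock': 0.1, 'joints': array([1.18920026e+00, 4.86610796e-02, 9.77387273e-02, 1.62200874e+00,
       1.30959769e-05, 1.44301714e+00]), 'qvel': array([-1.06296099e-03, -3.57428065e-05,  1.74011578e-03,  7.59662748e-04,
       -1.78863548e-03, -1.00705641e-03]), 'joint_torque': array([ 3.04872410e-03, -3.39852655e+01,  3.20934963e+01,  1.58198155e-02,
       -4.00556951e-05, -6.15507687e-06]), 'position': array([0.1316264 , 0.50768401, 0.2442344 ]), 'orientation': array([-2.75256568e-04,  1.26567989e-01,  9.91957360e-01, -1.03130169e-03]), 'wrist_force': array([-0.33951283,  0.33912703,  0.56214036]), 'moment': array([-0.00917283,  0.02247937,  0.01603133]), 'finger_gap': 0.08497514467115455}
```

View pics/top0.png

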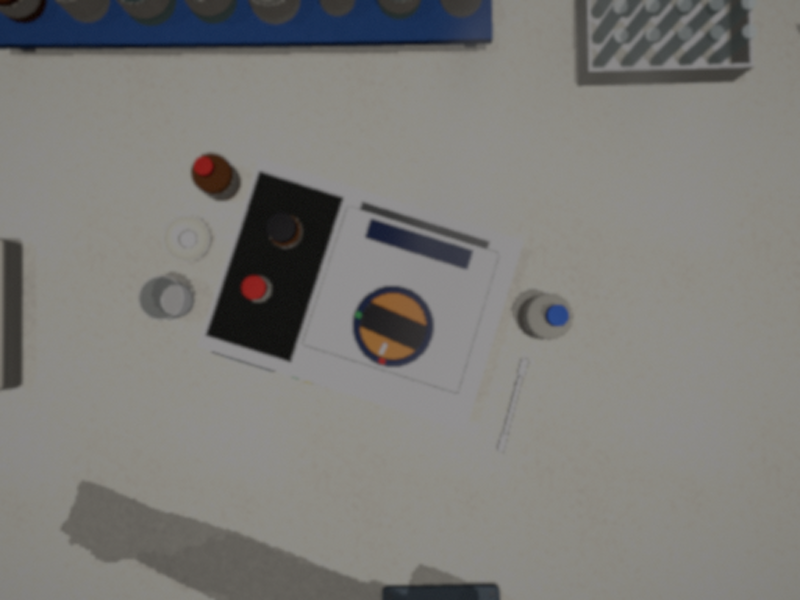

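View pics/side0.png

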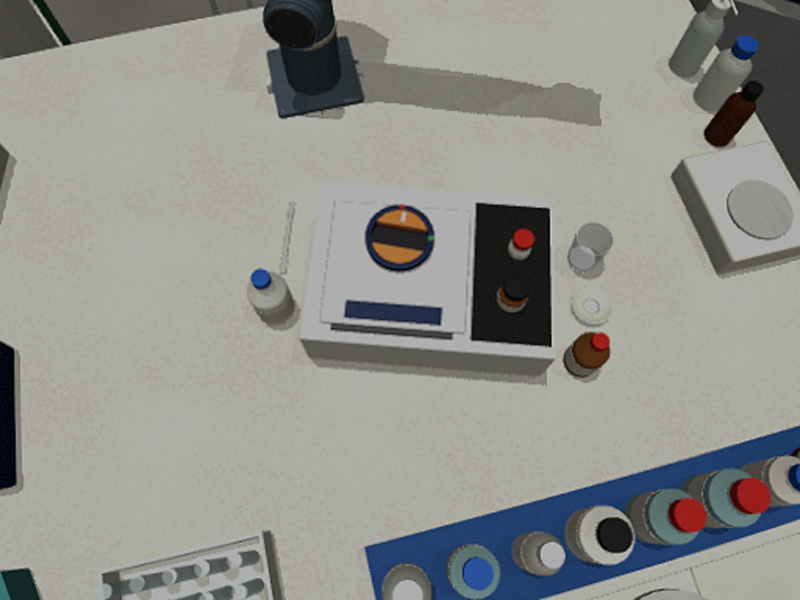

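The top view shows the disc at about (393,326) with the pointer near the red mark at (382,355). The side view shows it at about (400,238). I'll enlarge both.

Run:
```python
from h import *
t=pickle.load(open("top0.pkl","rb"))["image"];s=pickle.load(open("side0.pkl","rb"))["image"]
a=cv2.resize(t[170:250,215:290],None,fx=7.5,fy=7.5,interpolation=cv2.INTER_CUBIC)
cv2.imwrite("pics/tc.png",a[:,:,::-1])
b=cv2.resize(s[120:184,220:292],None,fx=9,fy=9,interpolation=cv2.INTER_CUBIC)
cv2.imwrite("pics/sc.png",b[:,:,::-1])
b=cv2.resize(t[95:285,120:350],None,fx=3,fy=3,interpolation=cv2.INTER_CUBIC)
cv2.imwrite("pics/tb.png",b[:,:,::-1])
```

```text
(no output)
```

View pics/tc.png

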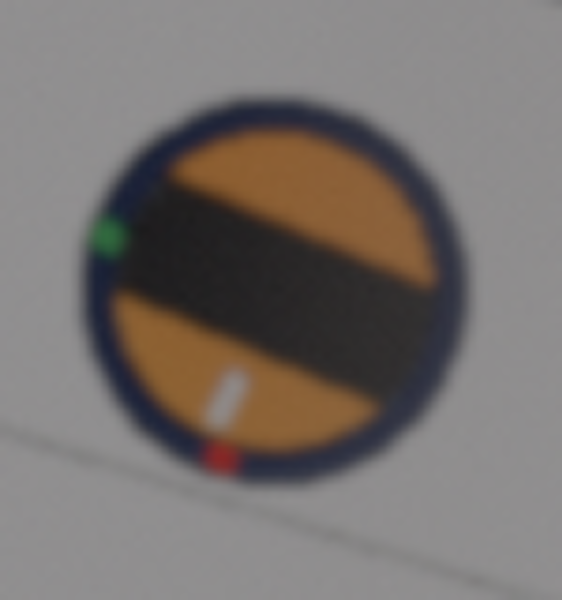

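View pics/sc.png

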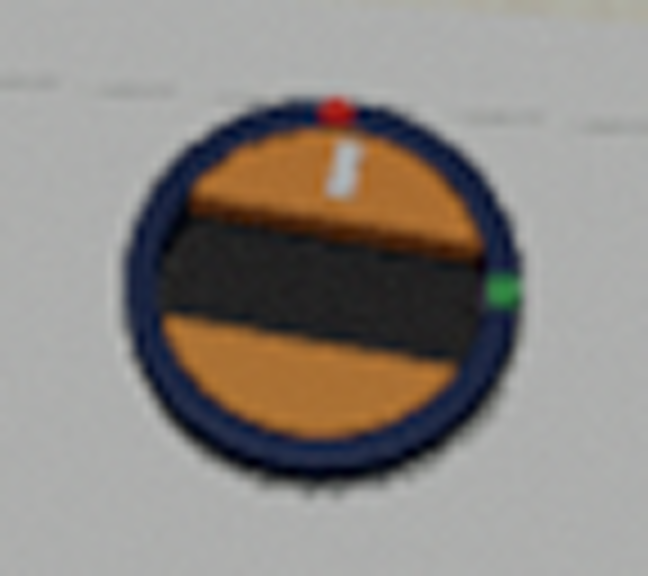

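View pics/tb.png

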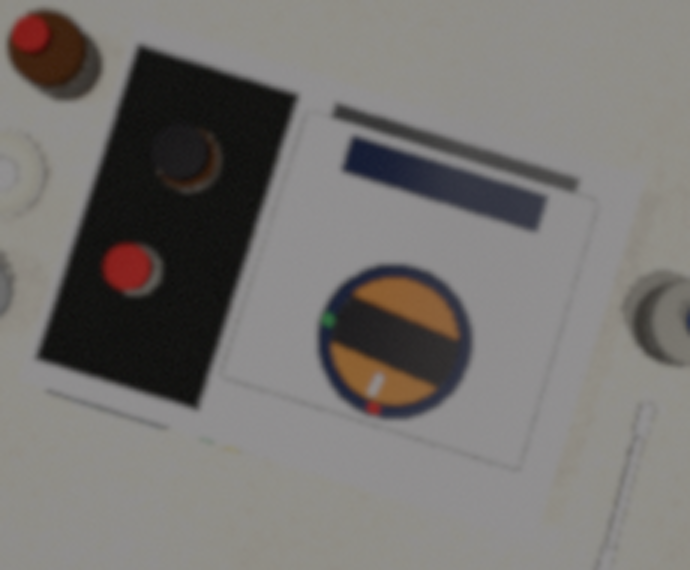

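```bash
cat >> h.py <<'E'
def cam(c):
    R=cv2.Rodrigues(c["rvec"])[0]; K=np.array([[c["fx"],0,c["cx"]],[0,c["fy"],c["cy"]],[0,0,1]]); D=np.array([c["k1"],0,0,0.]); return R,c["tvec"],K,D
def ray(c,px):
    R,t,K,D=cam(c); n=cv2.undistortPoints(np.array([[px]],float),K,D)[0,0]
    d=R.T@np.array([n[0],n[1],1]); return -R.T@t,d/np.linalg.norm(d)
def tri(c1,p1,c2,p2):
    A=np.zeros((3,3));b=np.zeros(3);rs=[ray(c1,p1),ray(c2,p2)]
    for o,d in rs:
        M=np.eye(3)-np.outer(d,d);A+=M;b+=M@o
    x=np.linalg.solve(A,b); return x,[np.linalg.norm((np.eye(3)-np.outer(d,d))@(x-o)) for o,d in rs]
def plane(c,p,z):
    o,d=ray(c,p); return o+d*(z-o[2])/d[2]
def proj(c,X):
    return cv2.projectPoints(np.array(X,float).reshape(-1,3),c["rvec"],c["tvec"],*cam(c)[2:])[0][:,0]
E
python3 - <<'E'
from h import *
T=pickle.load(open("top0.pkl","rb"));S=pickle.load(open("side0.pkl","rb"))
tc=lambda x,y:(215+(x+.5)/7.5-.5,170+(y+.5)/7.5-.5)
sc=lambda x,y:(220+(x+.5)/9-.5,120+(y+.5)/9-.5)
P={}
for n,a,b in [("cen",(275.5,290.5),(322,284)),("red",(221,459),(336,112)),("green",(108,238),(502,291)),("pout",(214,423),(349,143)),("pin",(238,371),(340,196))]:
    P[n],e=tri(T,tc(*a),S,sc(*b)); print(n,P[n].round(4),np.round(e,4))
z=P["cen"][2]
for nm,f,C,E in [("top",tc,T,[((172,182),(435,288)),((118,292),(380,405))]),("side",sc,S,[((165,315),(452,358)),((195,200),(483,245))])]:
    for a,b in E:
        v=plane(C,f(*a),.165)-plane(C,f(*b),.165); print(nm,"slot dir deg",np.degrees(np.arctan2(v[1],v[0]))%180, plane(C,f(*a),.165),plane(C,f(*b),.165))
f=lambda n:np.degrees(np.arctan2(*(P[n]-P["cen"])[[1,0]]))
print({n:f(n) for n in P if n!="cen"})
tb=lambda x,y:(120+(x+.5)/3-.5,95+(y+.5)/3-.5)
for n,a,b in [("matleft",(139,46),(37,358)),("matback",(139,46),(297,95)),("hatchleft",(308,108),(222,378))]:
    v=plane(T,tb(*a),.13)-plane(T,tb(*b),.13); print(n,np.degrees(np.arctan2(v[1],v[0])))
for n,p in [("pill",(128,267)),("amber",(180,152))]: print(n,plane(T,tb(*p),.13+(.05 if n=="pill" else .065)))
print(plane(T,tb(345,318),.0))
E
```

```text
cen [0.5184 0.0693 0.1656] [0.0006 0.0006]
red [0.468  0.0863 0.1739] [0.0003 0.0003]
green [0.5351 0.1195 0.1695] [0.0004 0.0004]
pout [0.4787 0.0879 0.173 ] [0. 0.]
pin [0.4943 0.0809 0.1712] [0.0004 0.0004]
top slot dir deg 67.01496781223887 [0.55170726 0.09954494 0.165     ] [0.51810485 0.02032509 0.165     ]
top slot dir deg 65.6700484286422 [0.51862998 0.11647476 0.165     ] [0.4830143  0.03770458 0.165     ]
side slot dir deg 66.7647878660048 [0.51713236 0.02291814 0.165     ] [0.5506029  0.10087841 0.165     ]
side slot dir deg 66.23664693669126 [0.48220123 0.04002549 0.165     ] [0.51703418 0.11913937 0.165     ]
{'red': np.float64(161.32584046991818), 'green': np.float64(71.58474021431668), 'pout': np.float64(154.81212252396313), 'pin': np.float64(154.31835610526727)}
matleft -18.537459727402396
matback 71.75583525483079
hatchleft -18.44417325291347
pill [0.57701415 0.26737432 0.18      ]
amber [0.66067783 0.22541651 0.195     ]
[0.54008009 0.11104708 0.        ]
```

Emit:
jog_arm(
  targets=[-3.0,-2.2,0,0,0,0,-3.0,-2.2,0,0,0,0,-3.0,-2.2,0,0,0,0,-3.0,-2.2,0,0,0,0,-3.0,-2.2,0,0,0,0],
  gripper=0,
  squeeze=20,
)

```text
clock: 0.52
position: [0.2479, 0.363, 0.2389]
orientation: [-0.003, 0.119, 0.993, -0.003]
wrist_force: [0.7, 0.7, 1.0]
finger_gap: 0.0257
```

Emit:
jog_arm(
  targets=[-3.0,-2.2,0,0,0,0,-3.0,-2.2,0,0,0,0,-3.0,-2.2,0,0,0,0,-3.0,-2.2,0,0,0,0,-3.0,-2.2,0,0,0,0],
)

```text
clock: 0.93
position: [0.3703, 0.2125, 0.2364]
orientation: [-0.004, 0.118, 0.993, -0.004]
wrist_force: [0.2, 0.8, -0.2]
finger_gap: 0.0002
```

```bash
cat > go.py <<'E'
import sys
from h import *
from scipy.spatial.transform import Rotation as Ro
def rep(target,yaw_deg=None):
    s=manip.sense();q=s["orientation"];R=Ro.from_quat([q[1],q[2],q[3],q[0]])
    d=R.inv().apply(np.array(target)-s["position"])
    M=R.as_matrix(); print("tool d cm",(d*100).round(2),"y-yaw",np.degrees(np.arctan2(M[1,1],M[0,1])).round(2))
    if yaw_deg is not None:
        y=np.radians(yaw_deg); Y=np.array([np.cos(y),np.sin(y),0]);Z=np.array([0,0,-1.]);X=np.cross(Y,Z)
        print("rotvec",(R.inv()*Ro.from_matrix(np.c_[X,Y,Z])).as_rotvec().round(3))
    print("pos",s["position"].round(4),"F",s["wrist_force"].round(1),"M",s["moment"].round(2),"t",round(s["clock"],2),"j6",s["joints"].round(2))
a=[float(x) for x in sys.argv[1:]]
rep(a[:3],a[3] if len(a)>3 else None)
E
python3 go.py .5086 .0457 .235 66.4
```

```text
tool d cm [-17.35 -12.98   0.14] y-yaw 76.49
rotvec [-0.01  -0.006  0.176]
pos [0.3703 0.2125 0.2364] F [ 0.2  0.8 -0.2] M [ 0.09 -0.08  0.01] t 0.93 j6 [ 0.37 -0.2  -0.15  1.63 -0.    0.6 ]
```

Emit:
jog_arm(
  targets=[-3.0,-2.2,-0.05,0,0,0.035,-3.0,-2.2,-0.05,0,0,0.035,-3.0,-2.2,-0.05,0,0,0.035,-3.0,-2.2,-0.05,0,0,0.035,-3.0,-2.2,-0.05,0,0,0.035],
)

```text
clock: 1.35
position: [0.4828, 0.0535, 0.2362]
orientation: [-0.005, 0.208, 0.978, -0.004]
wrist_force: [0.5, 0.6, -0.3]
finger_gap: -0.0003
```

Emit:
jog_arm(
  targets=[-1.0,-0.5,0,0,0,0,0,0,0,0,0,0],
)

```text
clock: 1.52
position: [0.4926, 0.0382, 0.2342]
orientation: [-0.006, 0.213, 0.977, -0.006]
wrist_force: [0.2, 0.8, 0.2]
finger_gap: -0.0002
```

```bash
python3 go.py .5086 .0457 .215 66.4
```

```text
tool d cm [-1.16  1.38  1.89] y-yaw 65.41
rotvec [-0.014 -0.009 -0.017]
pos [0.4926 0.0382 0.2342] F [0.2 0.8 0.2] M [0.05 0.02 0.01] t 1.52 j6 [-0.05 -0.02  0.01  1.61 -0.01  0.38]
```

Emit:
jog_arm(
  targets=[-1.2,1.4,0.5,-0.014,-0.009,-0.017,0,0,1.0,0,0,0,0,0,1.0,0,0,0,0,0,1.0,0,0,0,0,0,0,0,0,0],
)

```text
clock: 1.93
position: [0.5059, 0.0485, 0.1948]
orientation: [-0.003, 0.204, 0.979, 0.0]
wrist_force: [0.1, 0.4, -1.0]
finger_gap: -0.0
```

```bash
python3 go.py .5086 .0457 .195 66.4
cat > pic.py <<'E'
import sys
from h import *
tag=sys.argv[1]
out=[]
for n,(r0,r1,c0,c1) in {"top":(160,260,200,300),"side":(90,190,210,310)}.items():
    c=imaging.capture(n);pickle.dump(c,open(f"{n}_{tag}.pkl","wb"))
    out.append(cv2.resize(c["image"][r0:r1,c0:c1],(400,400),interpolation=cv2.INTER_CUBIC))
cv2.imwrite(f"pics/{tag}.png",np.hstack(out)[:,:,::-1])
E
python3 pic.py a1
```

```text
tool d cm [-0.35 -0.15 -0.02] y-yaw 66.5
rotvec [-0.001 -0.006  0.002]
pos [0.5059 0.0485 0.1948] F [ 0.1  0.4 -1. ] M [-0.07  0.03  0.01] t 1.93 j6 [-0.04  0.   -0.05  1.53  0.    0.37]
```

View pics/a1.png

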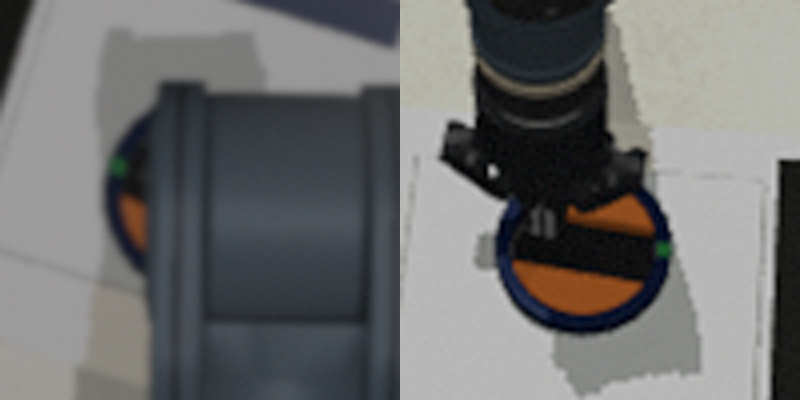

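The side view shows the fingertips at about (543,225), over the right part of the slot. I'll correct 3 mm and lower them in.

Emit:
jog_arm(
  targets=[-0.35,-0.15,0,0,-0.006,0,-0.1,0,0.8,0,0,0,0,0,0.8,0,0,0,0,0,0.4,0,0,0,0,0,0,0,0,0],
)

```text
clock: 2.45
position: [0.5111, 0.0456, 0.1773]
orientation: [0.004, 0.203, 0.979, 0.0]
wrist_force: [-0.9, -0.3, 0.6]
finger_gap: 0.0002
```

```bash
python3 go.py .5086 .0457 .170 66.4; python3 pic.py a2
```

```text
tool d cm [ 0.24 -0.09  0.72] y-yaw 66.58
rotvec [0.002 0.007 0.003]
pos [0.5111 0.0456 0.1773] F [-0.9 -0.3  0.6] M [0.   0.01 0.04] t 2.45 j6 [-0.04  0.   -0.08  1.48 -0.    0.37]
```

View pics/a2.png

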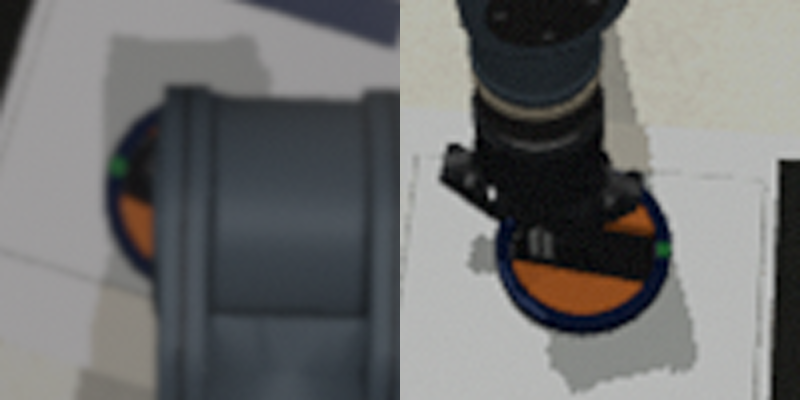

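The tip is at (541,243), over the slot. I'll keep lowering until it touches.

Emit:
jog_arm(
  targets=[0.2,-0.1,0.5,0,0.007,0,0,0,0.5,0,0,0,0,0,0.3,0,0,0],
)

```text
clock: 2.8
position: [0.51, 0.0453, 0.1656]
orientation: [0.002, 0.203, 0.979, 0.001]
wrist_force: [-1.0, 0.8, 1.8]
finger_gap: -0.0004
```

```bash
python3 go.py .5086 .0457 .154 66.4
```

```text
tool d cm [ 0.15 -0.03  1.16] y-yaw 66.57
rotvec [0.003 0.003 0.003]
pos [0.51   0.0453 0.1656] F [-1.   0.8  1.8] M [ 0.05  0.18 -0.01] t 2.8 j6 [-0.04  0.01 -0.1   1.46  0.    0.37]
```

Contact starts at about the expected height (TCP 0.166). Now I'll press down gradually.

Emit:
jog_arm(
  targets=[0.1,0,0.3,0,0,0,0,0,0.4,0,0,0,0,0,0.4,0,0,0],
)

```text
clock: 3.05
position: [0.5093, 0.0456, 0.1555]
orientation: [0.002, 0.203, 0.979, 0.001]
wrist_force: [-3.4, 0.6, 7.0]
finger_gap: 0.0003
```

Emit:
jog_arm(
  targets=[0,0,0.4,0,0,0,0,0,0.4,0,0,0],
)

```text
clock: 3.22
position: [0.5108, 0.0453, 0.1537]
orientation: [0.006, 0.203, 0.979, 0.001]
wrist_force: [-5.7, -0.7, 22.5]
finger_gap: 0.0
```

```bash
python3 go.py .5086 .0457 .154 66.4
```

```text
tool d cm [ 0.21 -0.05 -0.04] y-yaw 66.58
rotvec [0.005 0.011 0.003]
pos [0.5108 0.0453 0.1537] F [-5.7 -0.7 22.5] M [-0.18  1.21  0.05] t 3.22 j6 [-0.04  0.   -0.13  1.43  0.    0.37]
```

Hatch is shut: the hard stop came at TCP z 0.1537 with 22 N. While holding it down, I'll slide to the slot's front wall.

Emit:
jog_arm(
  targets=[0.4,0,0.25,0,0,0,0.4,0,0.25,0,0,0,0.4,0,0.25,0,0,0],
)

```text
clock: 3.47
position: [0.5081, 0.0469, 0.1552]
orientation: [0.018, 0.204, 0.979, -0.0]
wrist_force: [2.5, -2.7, 5.9]
finger_gap: -0.0003
```

```bash
cat > st.py <<'E'
from h import *
from scipy.spatial.transform import Rotation as Ro
s=manip.sense();q=s["orientation"];R=Ro.from_quat([q[1],q[2],q[3],q[0]]);M=R.as_matrix()
c=np.array([.5175,.0697]);p=s["position"];psi=np.degrees(np.arctan2(M[1,1],M[0,1]))
F=R.inv().apply(s["wrist_force"])
d=R.inv().apply(np.r_[c,p[2]]-p)
v=np.r_[p[:2]-c]
print("pos",p.round(4),"yaw",psi.round(1),"tilt",(M[:2,2]).round(3),"F tool",F.round(1),"M",s["moment"].round(2),"pivot in tool mm",(d*1000).round(1),"t",round(s["clock"],2))
E
python3 st.py
```

```text
pos [0.5081 0.0469 0.1552] yaw 66.5 tilt [ 0.036 -0.008] F tool [-3.6 -1.4 -5.8] M [-0.5  -0.35 -0.02] pivot in tool mm [ 0.5 24.7  0.2] t 3.47
```

Emit:
jog_arm(
  targets=[0.3,0,0.4,0,0.036,0,0.3,0,0.35,0,0.01,0,0.3,0,0.3,0,0.01,0],
)

```text
clock: 3.72
position: [0.5072, 0.0475, 0.154]
orientation: [0.002, 0.204, 0.979, 0.004]
wrist_force: [1.4, -2.7, 7.9]
finger_gap: 0.0001
```

```bash
python3 st.py
```

```text
pos [0.5072 0.0475 0.154 ] yaw 66.4 tilt [0.006 0.007] F tool [-2.4 -1.9 -7.9] M [-0.62 -0.14 -0.04] pivot in tool mm [-0.5 24.4  0.2] t 3.72
```

Emit:
jog_arm(
  targets=[0.6,0,0.3,0,0.01,0,0.6,0,0.3,0,0.02,0,0.6,0,0.3,0,0.02,0],
)

```text
clock: 3.97
position: [0.5006, 0.0515, 0.154]
orientation: [-0.008, 0.205, 0.979, 0.008]
wrist_force: [2.1, -2.4, 7.1]
finger_gap: 0.0001
```

```bash
python3 st.py
```

```text
pos [0.5006 0.0515 0.154 ] yaw 66.3 tilt [-0.013  0.02 ] F tool [-2.7 -1.2 -7.2] M [-0.57 -0.65  0.01] pivot in tool mm [-8.1 23.4  0.1] t 3.97
```

```bash
cat >> st.py <<'E'
ax=np.cross(M[:,2],[0,0,-1]);print("level rotvec tool",(M.T@ax).round(3))
E
python3 st.py | tail -1
```

```text
level rotvec tool [ 0.013 -0.02   0.   ]
```

Emit:
jog_arm(
  targets=[0.5,0.05,0.4,0,0,0.08,0.5,0.05,0.4,0,0,0.08,0.5,0.05,0.4,0,0,0.08],
)

```text
clock: 4.22
position: [0.4969, 0.0555, 0.1538]
orientation: [0.004, 0.326, 0.945, 0.006]
wrist_force: [-1.5, -3.3, 14.3]
finger_gap: 0.0003
```

```bash
python3 st.py
```

```text
pos [0.4969 0.0555 0.1538] yaw 51.9 tilt [0.012 0.009] F tool [ -0.9  -3.3 -14.3] M [-0.85  0.47  0.03] pivot in tool mm [-7.4 23.9  0.4] t 4.22
level rotvec tool [0.014 0.004 0.   ]
```

Emit:
jog_arm(
  targets=[0.6,0.1,0.3,0.014,0.004,0.04,0.6,0.1,0.3,0,0,0.08,0.6,0.1,0.3,0,0,0.08],
)

```text
clock: 4.47
position: [0.4929, 0.065, 0.1539]
orientation: [0.013, 0.426, 0.905, -0.0]
wrist_force: [-0.4, -3.7, 10.1]
finger_gap: 0.0001
```

```bash
python3 st.py
```

```text
pos [0.4929 0.065  0.1539] yaw 39.6 tilt [ 0.023 -0.012] F tool [ -2.8  -2.6 -10.1] M [-0.89 -0.04 -0.06] pivot in tool mm [-12.   21.9   0.5] t 4.47
level rotvec tool [ 0.01   0.023 -0.   ]
```

Emit:
jog_arm(
  targets=[0.4,0.1,0.3,0.01,0.023,0.11,0.5,0.1,0.35,0,0,0.1,0.5,0.1,0.35,0,0,0.1],
)

```text
clock: 4.72
position: [0.4926, 0.0742, 0.1539]
orientation: [0.01, 0.567, 0.823, 0.001]
wrist_force: [-2.9, -3.1, 12.4]
finger_gap: -0.0
```

```bash
python3 st.py; python3 pic.py a3
```

```text
pos [0.4926 0.0742 0.1539] yaw 20.9 tilt [ 0.017 -0.011] F tool [ -2.1  -3.6 -12.4] M [-0.82  0.57 -0.04] pivot in tool mm [-13.   21.7   0.5] t 4.72
level rotvec tool [ 0.013  0.016 -0.   ]
```

View pics/a3.png

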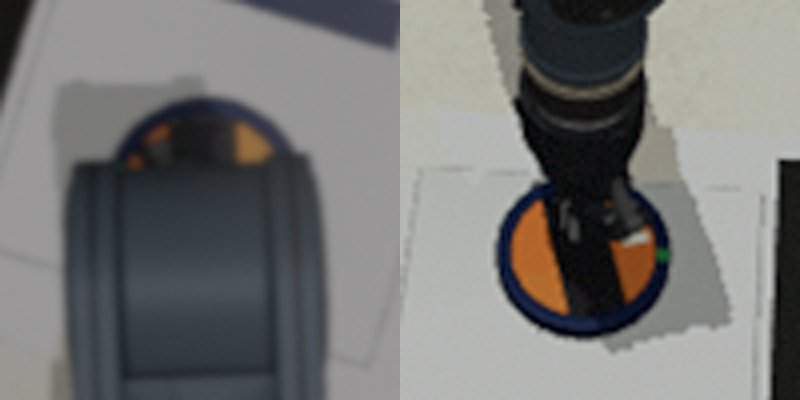

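The picture shows the slot running from (560,200) to (595,310), with the pointer near (635,238) and the green mark at (663,256). About 20° to 25° remains.

Emit:
jog_arm(
  targets=[0.3,0.1,0.35,0.013,0.016,0.12,0.4,0.1,0.35,0,0,0.12,0.5,0.1,0.35,0,0,0.12],
)

```text
clock: 5.07
position: [0.496, 0.0834, 0.1538]
orientation: [0.007, 0.709, 0.705, 0.002]
wrist_force: [-3.7, -7.4, 13.6]
finger_gap: -0.0001
```

```bash
python3 st.py
```

```text
pos [0.496  0.0834 0.1538] yaw -0.4 tilt [ 0.013 -0.007] F tool [ -7.5  -3.5 -13.6] M [-1.61  1.    0.09] pivot in tool mm [-13.6  21.6   0.4] t 5.07
level rotvec tool [0.013 0.007 0.   ]
```

Emit:
jog_arm(
  targets=[0.4,0.1,0.35,0.013,0.007,0.12,0.5,0.1,0.35,0,0,0.1,0.5,0.1,0.35,0,0,0.08],
)

```text
clock: 5.32
position: [0.4981, 0.0872, 0.1537]
orientation: [0.01, 0.812, 0.584, -0.007]
wrist_force: [-15.4, -12.1, 22.3]
finger_gap: -0.0
```

```bash
python3 st.py; python3 pic.py a4
```

```text
pos [0.4981 0.0872 0.1537] yaw -18.6 tilt [ 0.001 -0.025] F tool [-16.9 -10.6 -22. ] M [-2.6   3.22  0.08] pivot in tool mm [-10.5  23.9   0.5] t 5.32
level rotvec tool [0.009 0.024 0.   ]
```

View pics/a4.png

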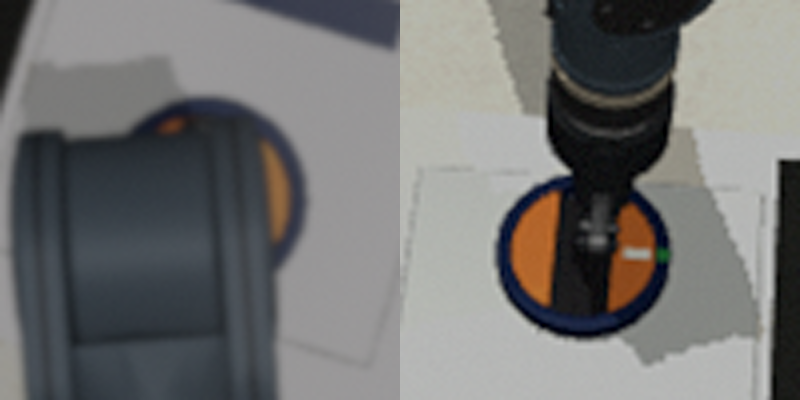

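The pointer at (637,254) now points at the green mark at (663,256), and the lateral force has risen to 17 N, so it's at the stop. I'll ease off and lift straight up.

Emit:
jog_arm(
  targets=[0.5,0,0.25,0.009,0.024,0,0.4,0,0.1,0,0,0,0.1,0,-0.3,0,0,0,0,0,-0.4,0,0,0],
)

```text
clock: 5.75
position: [0.498, 0.0866, 0.1617]
orientation: [0.008, 0.813, 0.583, -0.008]
wrist_force: [0.0, 0.2, -0.6]
finger_gap: 0.0002
```

```bash
python3 st.py
```

```text
pos [0.498  0.0866 0.1617] yaw -18.7 tilt [-0.004 -0.023] F tool [ 0.2 -0.1  0.6] M [ 0.05 -0.04 -0.05] pivot in tool mm [-9.8 23.9  0.3] t 5.75
level rotvec tool [0.004 0.023 0.   ]
```

Emit:
jog_arm(
  targets=[0,0,-1.5,0,0,0,0,0,-2.5,0,0,0,0,0,-3,0,0,0,0,0,-3,0,0,0,0,0,-2,0,0,0],
)

```text
clock: 6.17
position: [0.495, 0.0913, 0.2767]
orientation: [0.002, 0.812, 0.583, -0.014]
wrist_force: [0.6, -0.8, 0.5]
finger_gap: 0.0001
```

Emit:
jog_arm(
  targets=[0,-3.5,0,0,0,0,0,-3.5,0,0,0,0,2,-3.5,0,0,0,0,3,-2.5,0,0,0,0,3,-2,0,0,0,0],
)

```text
clock: 6.58
position: [0.3825, 0.2162, 0.2792]
orientation: [0.003, 0.815, 0.579, -0.009]
wrist_force: [-0.2, 0.6, -0.6]
finger_gap: 0.0002
```

Emit:
jog_arm(
  targets=[4,0,0,0,0,0,4,0,0,0,0,0,4,0,0,0,0,0,3,0,0,0,0,0,0,0,0,0,0,0],
)

```text
clock: 7.0
position: [0.4268, 0.3726, 0.2735]
orientation: [-0.001, 0.813, 0.583, -0.008]
wrist_force: [-0.1, -1.4, -0.7]
finger_gap: 0.0
```

```bash
python3 pic.py a5
python3 - <<'E'
from h import *
for n in ("top","side"):
    c=pickle.load(open(n+"_a5.pkl","rb"))
    cv2.imwrite(f"pics/{n}5.png",c["image"][:,:,::-1])
cv2.imwrite("pics/both5.png",np.vstack([np.hstack([cv2.resize(pickle.load(open(n+t+".pkl","rb"))["image"],(400,300)) for n in("top","side")]) for t in("0","_a5")])[:,:,::-1])
E
python3 st.py
```

```text
pos [0.4258 0.3687 0.2749] yaw -18.8 tilt [-0.014 -0.01 ] F tool [-0.3  0.1  0.4] M [-0.04 -0.06 -0.  ] pivot in tool mm [-253.5  183.2    1.8] t 7.1
level rotvec tool [-0.01   0.014 -0.   ]
```

View pics/a5.png

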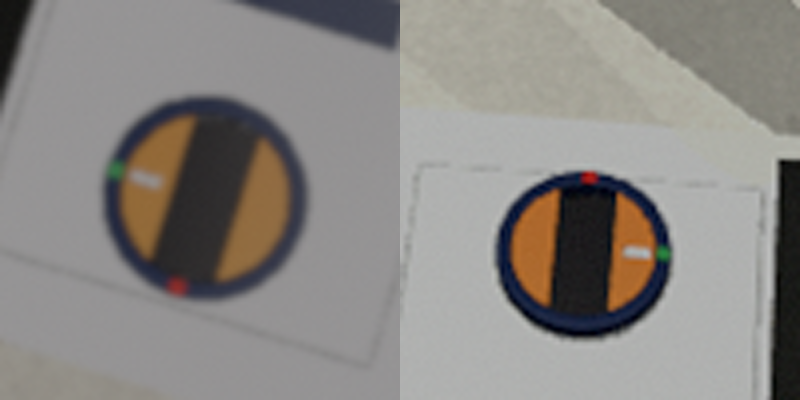

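View pics/both5.png

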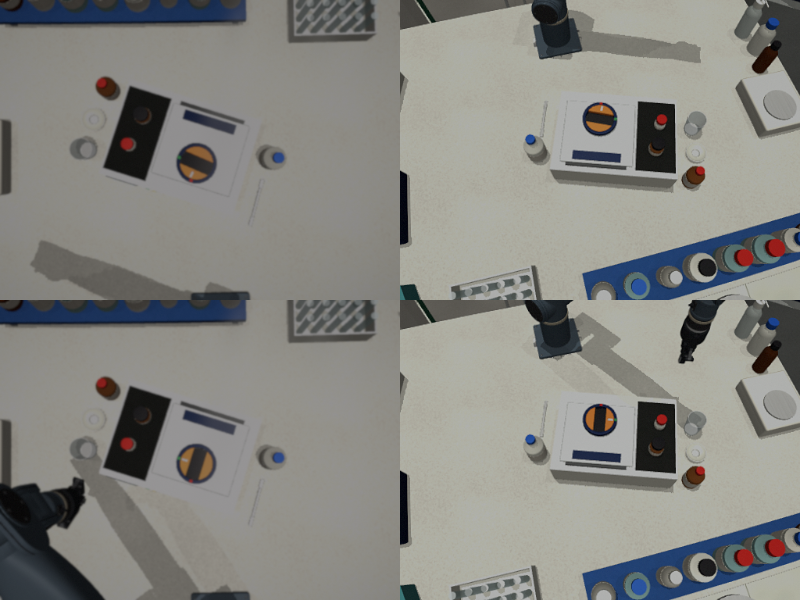

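Run:
```python
from h import *
T=pickle.load(open("top_a5.pkl","rb"));S=pickle.load(open("side_a5.pkl","rb"))
tc=lambda x,y:(200+(x+.5)/4-.5,160+(y+.5)/4-.5)
sc=lambda x,y:(210+(x-400+.5)/4-.5,90+(y+.5)/4-.5)
P={}
for n,a,b in [("cen",(205.5,197.5),(584,251)),("red",(178,287),(590,178)),("green",(116,170),(663,254)),("pout",(133,177),(649,254))]:
    P[n],e=tri(T,tc(*a),S,sc(*b)); print(n,P[n].round(4),np.round(e,4))
f=lambda n:np.degrees(np.arctan2(*(P[n]-P["cen"])[[1,0]]))
print({n:f(n).round(1) for n in P if n!="cen"})
```

```text
cen [0.5169 0.0702 0.1549] [0.0009 0.0009]
red [0.4662 0.0869 0.159 ] [0.0009 0.0009]
green [0.5334 0.1207 0.1585] [0.0003 0.0003]
pout [0.5294 0.1117 0.1551] [0.0009 0.0009]
{'red': np.float64(161.8), 'green': np.float64(71.9), 'pout': np.float64(73.2)}
```

```bash
python3 -c "
from bench import manip
print(manip.close_job())"
```

```text
the job is handed in; nothing more can be done
None
```

The hatch is shut and locked, and I handed the job in at about 7 s with the hand well clear of everything.

**What I did:** I set the closed fingertips in the right end of the slot and pressed the hatch down to its hard stop (about 22 N). I then pushed the fastener clockwise along an arc while holding it down. It reached its stop at about 17 N sideways, and I lifted straight up.

**Last checks, with the hand away:**
- **Pointer:** it stands at the green mark. The pictures put its bearing at 73.2° against 71.9° for the mark, which is within my reading error.
- **Hatch:** the fastener is about 11 mm lower than at the start (15 mm going by the red mark), so the hatch stays down with nothing pressing on it.
- **Other items:** before and after pictures show the jars, bottles, beaker, dish and spatula where they were. I compared these by eye only.
- **Forces:** the contact force is back to zero. During the first sideways slide the push down dropped briefly to about 6 N and the hand rose about 1.5 mm. I pressed harder before turning, and the hand height showed the hatch staying down from then on.

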